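# Square a sample cell up to its contact fence

## Robot

A 7-joint arm with a two-finger parallel gripper is mounted at the origin on a cart in front of the work surface, level with it; the furniture and walls round the work are solid. World frame = base frame: x ahead of the robot, y to its left, z up, the work surface at z = 0. Lengths are in m, angles in rad, forces in N, time in s.
With the tool pointing down it reaches from about 0.4 to 0.875 m from the base axis. Payload 19.3 kg.
Tool frame: the origin (TCP) lies at the very end of the fingers, on their centre line; the grasp point (between the pads) lies 19 mm behind it; z points along the fingers, y is the line along which they close (so a half turn about z gives the same grasp; the last joint's range is limited). The gripper opens to 85 mm and grips with 20 to 120 N. Pads are 22 mm wide; open, the fingers measure 114 mm over their backs; the gripper's body (76 mm by 85 mm) begins 54 mm behind the grasp point. The pads swing forward as they close: fully open they stand 13 mm farther back than shut.
Start: joints at [-1.395, 0.521, -0.036, 1.599, 0.021, 1.021, -0.113], TCP at [0.152, 0.606, 0.231] pointing down, gripper open.
Joint ranges: [-2.91, 2.91], [-0.3, 2.13], [-1.5, 1.42], [0.17, 2.43], [-1.26, 4.41], [0.16, 1.93], [-2.52, 2.52]. Speed limits (rad/s): [1.89, 1.89, 2.39, 2.39, 3.01, 3.01, 3.01].

## Interface

Orientations are given as [roll, pitch, yaw] about the fixed x, y, z axes, in that order (R = Rz(yaw) Ry(pitch) Rx(roll)).
In Python, from workcell import monitor, viewer, bot gives the robot as it stands.
- The arm moves only by the tool move_arm, never from a script. Its arguments are lists of equal length, an entry for each row: "gripper": the opening, from 0 (shut) to 1 (fully open); "linear": the shift along the tool's x, y, z in cm, a list of three; "twist": the turn about the tool's z in degrees. A call has 1 to 8 rows; each row shifts and turns the commanded pose from where the row before left it, along the tool's axes as they then stand; what a row does not reach is not made up. A row lasts 1/10 s, in which the tool goes at most 50 mm and 8.59 degrees, less where a joint would pass 70% of its speed; a pose out of reach is approached as far as the arm can. A call with a gripper value outside its range is refused whole. The fingers move at their own pace and stop on an object; "squeeze" is the grip in N (left out, the last holds). Time passes only in rows, so rows that do not move let the fingers close. It gives the time, the measured TCP pose, the force, the opening and the grip force at its end, in the units of the state.
- monitor.observe(): the state, without advancing time (a new reading comes with each control period).
- viewer.grab_frame(name): name is "scene" or "top" or "wrist"; returns a dict with "img" (384x512x3 uint8, red, green, blue), "K" (3x3 intrinsics, pixels), "eye" and "rotation" of the camera in the world. Camera axes: x right, y up, looking along -z (the intrinsics and any distortion apply to the point x, -y, -z); pixel columns grow to the right and rows downward; lengths in m; the calibration is good to about 2 mm. A picture is of the moment at which its call begins. There is no depth.
- bot.job_done(): hands the job in; it is judged then, once.
The state is a dict: "clock": time; "qpos": joint angles; "qd": joint speeds; "joint_efforts": joint torques, N m; "position": TCP position; "tool_rot": TCP orientation; "force": force on the tool from outside, world axes, zero at the start; "moment": the same for the moment, N m; "grip_width": finger opening in m; "finger_force": force on a finger pad.
Only numpy, scipy, OpenCV 4.12 (cv2) and the standard library are available. Lean on these libraries where they do the work, as an engineer would, in place of code of your own. Each camera call takes 0.05 s, during which the arm holds its last target. There are 200 camera calls.

## Task

The heavy aluminium sample cell stands skewed on the bench. Without grasping or lifting anything, walk it round with pushes of the fingertips near its corners until the face with the copper pads looks at the contact fence, then push it home: that face flush against the fence with both spring pins pushed in, and the cell's end touching the steel stop. Turn it nearly square before it reaches the pins (they bend under a skewed block), keep the sample disc in its well, leave the other things on the bench alone, and finish with the fingers clear.

Things in the scene. Friction and masses are not known exactly. Their poses are not given: they have to be found in the camera images.
- cell: Sample cell: aluminium block with white cover plate, 96 mm along its x, 112 along its y, about 0.9 kg, slides on the bench under 4 to 7 N. Origin: centre of its underside. Its sides are plain and upright; the white plate on top ends at 32 mm, its screws at 35. Starts in front of the fence and clear, turned 0.6 to 1.3 rad anticlockwise, from above, out of the fence's direction.
- contact_face (a point): Middle of the cell's contact face, the +x face, marked by two copper pads (22 mm wide, at the cell's y = +30 and -30 mm, seen at the edge of the top as well). The point is 48 mm from the cell's origin along the cell's +x, 16 mm above the bench.
- disc_bakelite: Brown sample disc, 35 mm across, 10 mm thick, lying loose in the round 38 mm well, 5 mm deep, in the middle of the cell's top; its top is 37 mm above the bench. Origin: centre of its underside. It rides along with the cell.
- fence: Contact fence, fixed: aluminium angle bar, 34 mm high. Origin: foot of its front face, midway between its pins; x points into the fence, away from the robot, y along the face to the left. The flat face runs from y = -79 to +75 mm at x = 0; foot and sockets reach back to x = +28..60 mm. With the cell home, the cell's origin lies at x = -48 mm, y = 0 here and the axes of both agree.
- stop_face (a point): Middle of the inner face of the steel stop, a block 18 mm thick and 26 mm high at the fence's right end, which stands 62 mm out in front of the fence's face. The inner face looks along the fence's +y and lies at y = -56 mm of the fence; this point is at x = -31 mm, 13 mm above the bench.
- pin_left (a joint): Brass spring pin, 8 mm across, at y = +30 mm of the fence, 16 mm above the bench. It stands 6 mm out of the face; value in m: 0 = fully out, 0.006 = pushed flush with the face, towards the fence's +x. Needs about 0.7 N, too little to push the cell back.
- pin_right (a joint): The same pin at y = -30 mm of the fence.
- weight_100g: Bystander: brass 100 g weight, 22x22x36 mm; origin at the centre of its underside. Leave it.
- weight_50g: Bystander: brass 50 g weight, 18x18x28 mm; origin at the centre of its underside. Leave it.
- tweezers: Bystander: steel tweezers, 14x124x9 mm, lying; origin at the centre of its underside. Leave it.
- usb_stick: Bystander: red USB stick, 18x57x8 mm, lying; origin at the centre of its underside. Leave it.
- adapter_bnc_t: Bystander: metal coaxial T adapter, 24x41x15 mm, lying; origin at the centre of its underside. Leave it.
- grease_tin: Bystander: small tin with yellow lid, 54x54x25 mm; origin at the centre of its underside. Leave it.
- pen_black: Bystander: black and white pen, 11x172x12 mm, lying; origin at the centre of its underside. Leave it.
There are look-alikes about, which are no part of the job. There is more than one size of the disc_bakelite; the job needs the smaller.

How it is judged:
At the end, for the whole second after the job is handed in: The contact face is flush with the fence (gap under 2.5 mm, square within 0.04 rad), both pins are pushed in by at least 3.5 mm, the cell's end is within 3 mm of the steel stop, the cell lies flat and at rest, and the disc lies in its well (x of contact_face in the frame of fence between -0.0025 and 0.003 m and y of cell in the frame of fence between -0.003 and 0.003 m and angle between the x axis of cell and the x axis of fence, either way round below 0.04 rad and value of joint each of pin_left, pin_right above 0.0035 m and height (world z) of cell below 0.003 m and angle between cell's own z axis and vertical below 0.03 rad and horizontal distance between disc_bakelite and cell below 0.006 m and z of disc_bakelite in the frame of cell below 0.03 m and linear speed of cell below 0.005 m/s); the robot touches nothing.
It fails at once if the cell is lifted or tipped (over 6 mm or 0.12 rad) (height (world z) of cell above 0.006 m or angle between cell's own z axis and vertical above 0.12 rad).
It fails at once if a pin is pushed in (over 1.5 mm) while the cell is more than 0.25 rad out of square (value of joint any of pin_left, pin_right above 0.0015 m and angle between the x axis of cell and the x axis of fence, either way round above 0.25 rad).
It fails at once if the sample disc leaves its well (horizontal distance between disc_bakelite and cell above 0.008 m or z of disc_bakelite in the frame of cell above 0.033 m).
It fails at once if a bystander is moved by more than 15 mm (distance of any of weight_100g, weight_50g, tweezers, usb_stick, adapter_bnc_t, grease_tin, pen_black from where it was at the start of the episode above 0.015 m).
It also fails if it takes over 72 s, if anything falls off the work surface, if the arm or the gripper's body presses on something with over 40 N, if the wrist force passes 120 N, or if a joint passes its speed limit or range.

## Working session

There is one attempt and no reset: what is moved stays moved. The work goes in short steps, Python scripts to look and compute and a tool call to move; the robot and the scene stay as the last step left them, time stands still between calls to the robot, and variables do not carry over. Pictures are saved under pics/ and viewed, at most 10 in all, crops included, and the job is handed in when it is done.

Besides the shell and the picture viewer there is one more tool, called after "Request:" by a JSON object that holds its "op" and its "data". move_arm: Moves the arm, as the interface text tells. Its arguments: {"type":"object","properties":{"gripper":{"type":"array"},"linear":{"type":"array"},"twist":{"type":"array"},"squeeze":{"type":"number"}},"required":["gripper","linear","twist"]}

```bash
mkdir -p pics; ls; cat > h.py <<'E'
import numpy as np, cv2
from workcell import monitor, viewer, bot
def grab(n,fn=None):
    f=viewer.grab_frame(n)
    if fn: cv2.imwrite('pics/'+fn,f['img'][:,:,::-1])
    return f
def ray(f,u,v,z):
    K=np.array(f['K']);R=np.array(f['rotation']);e=np.array(f['eye'])
    d=np.linalg.inv(K)@np.array([u,v,1.]);d=R@np.array([d[0],-d[1],-d[2]])
    return e+d*(z-e[2])/d[2]
def proj(f,p):
    K=np.array(f['K']);R=np.array(f['rotation']);c=R.T@(np.array(p)-np.array(f['eye']))
    q=K@np.array([c[0],-c[1],-c[2]]);return q[:2]/q[2]
E
python3 - <<'E'
from h import *
f=grab('top','top0.png');g=grab('scene','scene0.png')
for x in(f,g):print({k:np.round(v,3).tolist() if not isinstance(v,str) else v for k,v in x.items() if k!='img'})
print(monitor.observe())
E
```

```text
pics
{'K': [[491.332, 0.0, 251.815], [0.0, 491.332, 182.676], [0.0, 0.0, 1.0]], 'eye': [0.412, 0.122, 1.137], 'rotation': [0.105, 0.006, -1.591]}
{'K': [[474.285, 0.0, 253.433], [0.0, 474.285, 191.842], [0.0, 0.0, 1.0]], 'eye': [-0.074, -0.371, 0.682], 'rotation': [0.909, -0.004, -0.92]}
{'clock': 0.1, 'qpos': array([-1.39517572,  0.5219386 , -0.03631046,  1.59988891,  0.02120796,
        1.0211029 , -0.11280552]), 'qd': array([-0.00103947, -0.00230294, -0.00050142, -0.00339671, -0.00061189,
       -0.00094484, -0.00070728]), 'joint_efforts': array([ 4.03633167e-03, -9.28492212e+01,  1.98377766e+00, -3.70522606e+01,
        1.80994748e-02,  5.55007195e-03, -3.79509322e-05]), 'position': array([0.15207163, 0.60593942, 0.23081557]), 'tool_rot': array([-3.14064339e+00,  8.01300777e-05,  2.89574391e+00]), 'force': array([ 0.60638083, -0.20989206,  0.59585988]), 'moment': array([0.00928381, 0.01043769, 0.08819449]), 'finger_force': 0.0, 'grip_width': 0.08572594641612133}
```

```bash
cat >> h.py <<'E'
from scipy.spatial.transform import Rotation as _R
_g=grab
def grab(n,fn=None):
    f=dict(_g(n,fn));f['rotation']=_R.from_euler('xyz',f['rotation']).as_matrix();return f
E
```

```text
(no output)
```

View pics/top0.png

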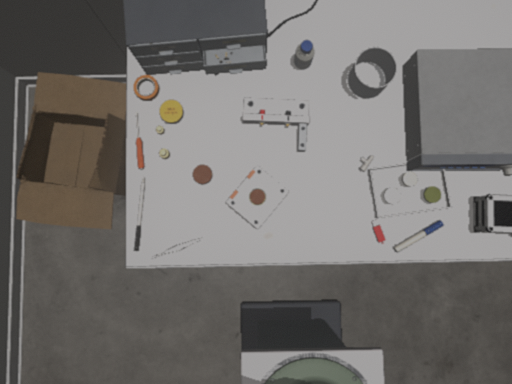

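View pics/scene0.png

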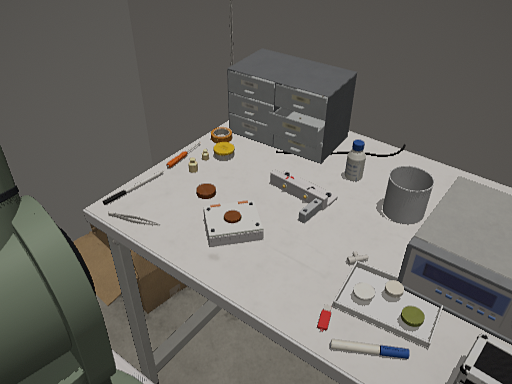

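```bash
python3 - <<'E'
from h import *
f=grab('top');im=f['img'];c=im[80:240,180:330]
cv2.imwrite('pics/crop.png',cv2.resize(c,None,fx=5,fy=5,interpolation=cv2.INTER_CUBIC)[:,:,::-1][:600*2][:800,:750][:600*1+0])
cv2.imwrite('pics/crop.png',cv2.resize(c,(562,600),interpolation=cv2.INTER_CUBIC)[:,:,::-1])
hsv=cv2.cvtColor(im,cv2.COLOR_RGB2HSV)
m=((hsv[...,1]>110)&((hsv[...,0]<18)|(hsv[...,0]>170))).astype(np.uint8)
n,l,s,ce=cv2.connectedComponentsWithStats(m)
for i in range(1,n):
    x,y,w,h,a=s[i]
    if a>5 and 130<ce[i][0]<400 and ce[i][1]<260: print(ce[i].round(1),w,h,a,ray(f,*ce[i],.033).round(4))
print(f['eye'],ray(f,258,197,.037))
E
```

```text
[146.2  87.8] 24 25 159 [0.754  0.3659 0.033 ]
[261.8 111.3] 4 4 11 [0.6928 0.1004 0.033 ]
[139.6 153.2] 7 30 138 [0.6014 0.3806 0.033 ]
[250.3 174.1] 4 5 7 [0.5481 0.1297 0.033 ]
[233.8 193.8] 4 5 6 [0.5042 0.1677 0.033 ]
[378.7 233.4] 11 16 99 [ 0.4089 -0.154   0.033 ]
[0.41185309 0.12225    1.13659021] [0.49563806 0.11343622 0.037     ]
```

View pics/crop.png

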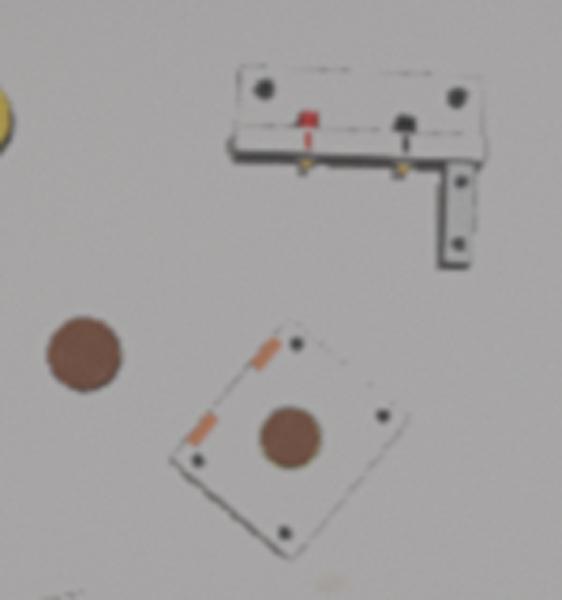

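```bash
cat >> h.py <<'E'
def cellpose(f,verbose=True):
    """cell pose from disc, pads in an image; wide brown/copper masks"""
    im=f['img'];hsv=cv2.cvtColor(im,cv2.COLOR_RGB2HSV)
    m=((hsv[...,1]>60)&(hsv[...,0]<16)).astype(np.uint8)
    n,l,s,ce=cv2.connectedComponentsWithStats(m)
    return [(ce[i].round(1),s[i][4],ray(f,*ce[i],.037 if s[i][4]>100 else .032).round(4)) for i in range(1,n) if s[i][4]>=10 and 170<ce[i][0]<345 and 80<ce[i][1]<280]
E
python3 - <<'E'
from h import *
f=grab('top');im=f['img']
for r in cellpose(f):print(*r)
U=lambda u,v:(180+(u+.5)/3.747-.5,80+(v+.5)/3.75-.5)
for n,p,z in[('screws',[(297,343),(383,415),(285,533),(198,460)],.035),('pins',[(307,163),(402,169)],.02),('fencefoot',[(235,163),(430,172)],0),('stopin-foot',[(437,180),(437,267)],0),('stoptop',[(445,165),(445,262)],.026)]:
  P=np.array([ray(f,*U(*q),z) for q in p]);print(n,P.round(4).tolist(), 'mean',P.mean(0).round(4))
  if n=='screws':print([np.linalg.norm(P[i]-P[i-1]).round(4) for i in range(4)],[np.degrees(np.arctan2(*(P[i]-P[i-1])[[1,0]])).round(2) for i in range(4)])
g=cv2.cvtColor(im,cv2.COLOR_RGB2GRAY)
for u in range(243,300,5):
    # dark face band: subpixel bottom/top
    col=g[112:132,u].astype(int);print(u,col.tolist())
for v in range(126,152,4):print('row',v,g[v,290:312].tolist())
E
```

```text
[262.  111.5] 20 [0.6925 0.0999 0.032 ]
[202.1 174. ] 266 [0.5503 0.2384 0.037 ]
[250.7 173.6] 30 [0.5496 0.1287 0.032 ]
[257.1 196.3] 175 [0.4973 0.1154 0.037 ]
[233.4 194.2] 32 [0.5035 0.1686 0.032 ]
screws [[0.5544, 0.1101, 0.035], [0.5098, 0.0594, 0.035], [0.4404, 0.1198, 0.035], [0.4851, 0.171, 0.035]] mean [0.4974 0.1151 0.035 ]
[np.float64(0.0923), np.float64(0.0675), np.float64(0.0919), np.float64(0.0679)] [np.float64(-41.27), np.float64(-131.38), np.float64(138.99), np.float64(48.91)]
pins [[0.6682, 0.1013, 0.02], [0.6631, 0.0428, 0.02]] mean [0.6657 0.072  0.02  ]
fencefoot [[0.6738, 0.1462, 0.0], [0.6653, 0.0238, 0.0]] mean [0.6696 0.085  0.    ]
stopin-foot [[0.6601, 0.0196, 0.0], [0.6049, 0.0212, 0.0]] mean [0.6325 0.0204 0.    ]
stoptop [[0.6637, 0.0167, 0.026], [0.6035, 0.0186, 0.026]] mean [0.6336 0.0177 0.026 ]
243 [156, 156, 155, 155, 155, 156, 154, 140, 102, 80, 84, 117, 156, 166, 166, 167, 167, 166, 166, 167]
248 [163, 156, 161, 165, 165, 166, 169, 160, 111, 75, 74, 108, 154, 168, 168, 166, 166, 166, 165, 166]
253 [163, 152, 160, 166, 165, 165, 168, 161, 114, 74, 
[... 1089 characters left out ...]
 130 [165, 167, 166, 165, 167, 163, 138, 109, 96, 131, 154, 148, 135, 138, 148, 154, 145, 156, 166, 165, 166, 166]
row 134 [166, 166, 166, 166, 168, 163, 136, 101, 98, 137, 158, 158, 157, 156, 158, 154, 142, 153, 164, 167, 166, 166]
row 138 [166, 166, 166, 166, 168, 163, 135, 103, 99, 139, 158, 157, 157, 157, 156, 152, 145, 155, 164, 167, 166, 167]
row 142 [166, 166, 167, 167, 169, 164, 136, 101, 105, 144, 158, 155, 151, 152, 155, 153, 155, 163, 166, 166, 166, 166]
row 146 [165, 166, 165, 166, 167, 163, 134, 101, 116, 147, 147, 121, 103, 112, 139, 153, 161, 165, 166, 167, 165, 167]
row 150 [165, 166, 166, 167, 169, 162, 135, 97, 82, 88, 92, 94, 95, 95, 107, 134, 158, 167, 167, 166, 166, 165]
```

```bash
python3 - <<'E'
from h import *
f=grab('top')
b=[ray(f,u,v,0) for u,v in[(248,123.25),(273,124.3),(293,125.3)]]
t=[ray(f,u,v,.034) for u,v in[(248,119.85),(273,120.9),(293,121.85)]]
for L in(b,t):
  L=np.array(L);print(L.round(4).tolist(),'yaw',np.degrees(np.arctan2(-(L[0]-L[2])[0],(L[0]-L[2])[1])))
s=[ray(f,u,v,0) for u,v in[(296.4,130),(296.3,146)]]
s2=[ray(f,u,v,.026) for u,v in[(298.6,130),(298.5,142)]]
print(np.round(s,4),np.round(s2,4))
E
```

```text
[[0.6731, 0.1329, 0.0], [0.6693, 0.0741, 0.0], [0.6659, 0.0271, 0.0]] yaw -3.90918746858837
[[0.6732, 0.1324, 0.034], [0.6695, 0.0753, 0.034], [0.6663, 0.0297, 0.034]] yaw -3.848945809283671
[[0.6545 0.0194 0.    ]
 [0.6164 0.0208 0.    ]] [[0.6488 0.0167 0.026 ]
 [0.6209 0.0178 0.026 ]]
```

Request:
{"op": "move_arm", "data": {"gripper": [0, 0, 0, 0, 0, 0, 0, 0], "linear": [[-3, -2.465, 0], [-3, -2.465, 0], [-3, -2.465, 0], [-3, -2.465, 0], [-3, -2.465, 0], [-3, -2.465, 0], [-3, -2.465, 0], [-3, -2.465, 0]], "twist": [0, 0, 0, 0, 0, 0, 0, 0]}}

```text
clock: 1.05
position: [0.3376, 0.3552, 0.2314]
tool_rot: [3.141, 0.0, 2.896]
force: [0.0, 0.5, 0.9]
grip_width: -0.0003
finger_force: 0.0
```

Request:
{"op": "move_arm", "data": {"gripper": [0, 0, 0, 0, 0, 0, 0, 0], "linear": [[-3, -2.465, 0], [-3, -2.465, 0], [-3, -2.465, 0], [-3, -2.465, 0], [-3, -2.465, 0], [0, 0, 0], [0, 0, 0], [0, 0, 0]], "twist": [0, 0, 0, 0, 0, 0, -7.86, -7.86]}}

```text
clock: 1.85
position: [0.4523, 0.2005, 0.2312]
tool_rot: [-3.142, -0.0, -3.108]
force: [0.2, -0.6, 0.0]
grip_width: 0.0
finger_force: 0.0
```

Request:
{"op": "move_arm", "data": {"gripper": [0, 0, 0, 0, 0, 0, 0, 0], "linear": [[0, 0, 0], [0, 0, 0], [0, 0, 0], [0, 0, 0], [0, 0, 0], [0, 0, 0], [0, 0, 0], [0, 0, 0]], "twist": [-7.86, -7.86, -7.86, -7.86, -7.86, -7.86, 0, 0]}}

```text
clock: 2.65
position: [0.4524, 0.2005, 0.2313]
tool_rot: [3.142, 0.0, -2.294]
force: [-0.2, 0.6, -0.3]
grip_width: -0.0003
finger_force: 0.0
```

Request:
{"op": "move_arm", "data": {"gripper": [0, 0, 0, 0, 0, 0, 0], "linear": [[0, 0, 4], [0, 0, 5], [0, 0, 5], [0, 0, 5], [0, 0, 2.3], [0, 0, 1], [0, 0, 0]], "twist": [0, 0, 0, 0, 0, 0, 0]}}

```text
clock: 3.35
position: [0.4521, 0.2004, 0.0077]
tool_rot: [3.141, -0.002, -2.292]
force: [-0.6, -0.2, 0.7]
grip_width: 0.0
finger_force: 0.0
```

Request:
{"op": "move_arm", "data": {"gripper": [0, 0, 0, 0], "linear": [[0, -0.5, 0], [0, -0.5, 0], [0, -0.3, 0], [0, 0, 0]], "twist": [0, 0, 0, 0]}}

```text
clock: 3.75
position: [0.4631, 0.1915, 0.0091]
tool_rot: [-3.141, 0.001, -2.291]
force: [0.1, 1.0, -0.0]
grip_width: 0.0001
finger_force: 0.0
```

```bash
python3 - <<'E'
from h import *
f=grab('top');c=f['img'][80:240,180:330]
cv2.imwrite('pics/crop2.png',cv2.resize(c,(562,600),interpolation=cv2.INTER_CUBIC)[:,:,::-1])
f=grab('scene');c=f['img'][120:260,170:350]
cv2.imwrite('pics/crop3.png',cv2.resize(c,(720,560),interpolation=cv2.INTER_CUBIC)[:,:,::-1])
E
```

```text
(no output)
```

View pics/crop3.png

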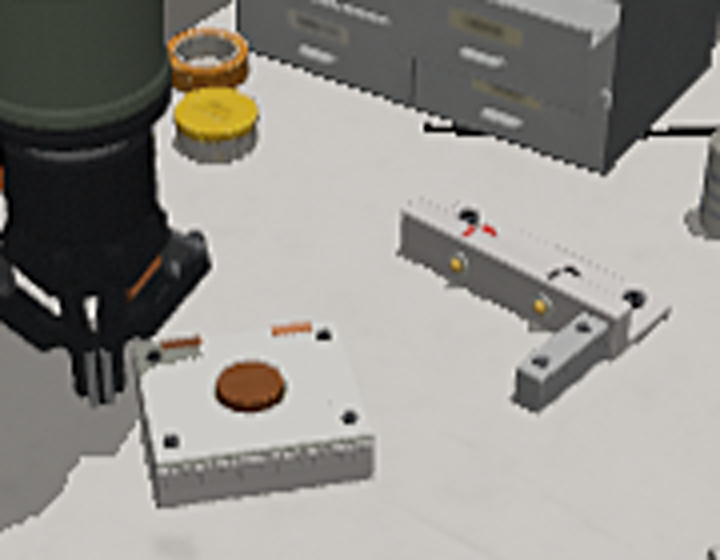

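Request:
{"op": "move_arm", "data": {"gripper": [0, 0, 0, 0, 0], "linear": [[0, 0, -0.4], [0, -0.3, 0], [0, -0.2, 0], [0, -0.2, 0], [0, 0, 0]], "twist": [0, 0, 0, 0, 0]}}

```text
clock: 4.35
position: [0.4676, 0.1872, 0.0122]
tool_rot: [3.142, 0.0, -2.29]
force: [-0.8, 0.0, 0.8]
grip_width: 0.0
finger_force: 0.0
```

Request:
{"op": "move_arm", "data": {"gripper": [0, 0, 0, 0, 0, 0, 0, 0], "linear": [[0, -0.2, 0], [0, -0.2, 0], [-0.2, -0.28, 0], [-0.24, -0.28, 0], [-0.24, -0.28, 0], [-0.24, -0.28, 0], [-0.24, -0.28, 0], [0, 0, 0]], "twist": [0, 0, 2, 2, 2, 2, 2, 0]}}

```text
clock: 5.15
position: [0.4892, 0.1827, 0.0123]
tool_rot: [-3.141, 0.0, -2.467]
force: [-0.1, 0.7, 0.6]
grip_width: 0.0002
finger_force: 0.0
```

```bash
cat >> h.py <<'E'
O=np.array([.6692,.0725]);A=-.068
def fr(p):  # world->fence xy
    c,s=np.cos(A),np.sin(A);return np.array([[c,s],[-s,c]])@(np.array(p)[:2]-O)
def report(fn=None):
    """cell (fence frame) by dark screws (z=.035) and disc in the top view"""
    f=grab('top',fn);im=f['img']
    for r in cellpose(f): 
        if r[0][1]>112 and not(r[1]>230): print('red',r[0],r[1],(fr(r[2])*1000).round(1))
    g=cv2.cvtColor(im,cv2.COLOR_RGB2GRAY);m=((g<110)).astype(np.uint8)
    n,l,s,ce=cv2.connectedComponentsWithStats(m)
    for i in range(1,n):
        if 3<=s[i][4]<=16 and 200<ce[i][0]<320 and 100<ce[i][1]<250:
            w=(l==i)*(150-g.astype(float));ys,xs=np.nonzero(w);ww=w[ys,xs]
            print('scr',s[i][4],ce[i].round(1),(fr(ray(f,(xs*ww).sum()/ww.sum(),(ys*ww).sum()/ww.sum(),.035))*1000).round(1))
    s=monitor.observe();print('tcp',(fr(s['position'])*1000).round(1),round(s['position'][2],4),'yaw_f',np.degrees(s['tool_rot'][2]-A).round(1),'F',s['force'].round(1))
E
python3 - <<'E'
from h import *
report()
E
```

```text
red [258.8 169.5] 33 [-113.1   30.2]
red [263.9 190.2] 67 [-159.6   16.5]
scr 15 [250.4 103.4] [38.4 56.5]
scr 14 [301.5 105.5] [ 38.8 -60.8]
scr 8 [261.5 111.5] [20.6 30.1]
scr 4 [302.5 128.5] [-14.4 -65.1]
scr 6 [298.  132.5] [-24.4 -55.2]
scr 5 [301.8 144.6] [-51.9 -64.9]
scr 11 [300.2 150.4] [-65.3 -61.5]
scr 4 [267.  168.2] [-109.8   11.7]
scr 5 [286.2 191.6] [-160.7  -33.8]
tcp [-187.3   97.6] 0.0123 yaw_f -137.3 F [ 0.  -0.6 -0.4]
```

Request:
{"op": "move_arm", "data": {"gripper": [0, 0, 0, 0, 0, 0, 0, 0], "linear": [[-0.24, -0.28, 0], [-0.24, -0.28, 0], [-0.24, -0.28, 0], [-0.24, -0.28, 0], [-0.24, -0.28, 0], [-0.24, -0.28, 0], [-0.24, -0.28, 0], [0, 0, 0]], "twist": [2, 2, 2, 2, 2, 2, 2, 0]}}

```text
clock: 6.0
position: [0.5139, 0.1751, 0.0123]
tool_rot: [-3.141, 0.0, -2.711]
force: [0.3, -0.0, -0.3]
grip_width: 0.0002
finger_force: 0.0
```

```bash
python3 - <<'E'
from h import *
report()
E
```

```text
red [268.1 166.7] 31 [-105.7    9.3]
red [270.2 186.5] 13 [-150.4    2.6]
scr 14 [250.3 103.5] [38.3 56.7]
scr 14 [301.5 105.5] [ 38.8 -60.8]
scr 8 [261.5 111.5] [20.6 30.1]
scr 3 [302.7 128.3] [-14.1 -65.4]
scr 5 [301.8 144.6] [-51.9 -64.9]
scr 10 [300.3 150.3] [-65.1 -61.7]
scr 4 [276.5 167.5] [-107.1   -9.6]
scr 4 [289.5 194.5] [-166.9  -41.5]
tcp [-162.3   91.8] 0.0123 yaw_f -151.4 F [0.  0.3 0.2]
```

Request:
{"op": "move_arm", "data": {"gripper": [0, 0, 0, 0, 0, 0, 0, 0], "linear": [[-0.24, -0.28, 0], [-0.24, -0.28, 0], [-0.24, -0.28, 0], [-0.24, -0.28, 0], [-0.24, -0.28, 0], [-0.24, -0.28, 0], [-0.24, -0.28, 0], [0, 0, 0]], "twist": [2, 2, 2, 2, 2, 2, 2, 0]}}

```text
clock: 6.85
position: [0.5359, 0.1619, 0.0123]
tool_rot: [-3.141, 0.0, -2.956]
force: [-0.6, 0.4, -0.6]
grip_width: 0.0001
finger_force: 0.0
```

Request:
{"op": "move_arm", "data": {"gripper": [0, 0, 0, 0, 0, 0], "linear": [[0, 0.4, 0], [0, 1.5, 0], [0, 1.0, -2], [0, 0, -4], [0, 0, -4], [0, 0, 0]], "twist": [0, 0, 0, 0, 0, 0]}}

```text
clock: 7.45
position: [0.5317, 0.193, 0.1169]
tool_rot: [3.14, 0.006, -2.952]
force: [-0.0, -0.9, 0.4]
grip_width: -0.0
finger_force: 0.0
```

```bash
python3 - <<'E'
from h import *
report()
E
```

```text
red [278.  166.3] 31 [-103.8  -13.1]
red [269.3 187.8] 170 [-154.     4.5]
scr 14 [250.3 103.5] [38.3 56.7]
scr 14 [301.5 105.5] [ 38.8 -60.8]
scr 8 [261.5 111.5] [20.6 30.1]
scr 5 [301.8 144.6] [-51.9 -64.9]
scr 6 [300.3 150.2] [-64.8 -61.6]
scr 4 [285.5 169.5] [-110.4  -30.3]
scr 4 [292.5 198.5] [-175.5  -48.5]
tcp [-146.3  110.5] 0.1147 yaw_f -165.2 F [ 0.6  0.2 -0.7]
```

Request:
{"op": "move_arm", "data": {"gripper": [0.55, 0.55, 0.55, 0.55, 0.55, 0.55, 0.55], "linear": [[0, 0, 0], [0, 0, 0], [2.6, -2.75, 0], [2.6, -2.75, 0], [2.6, -2.75, 0], [2.6, -2.75, 0], [0, 0, 0]], "twist": [7.4, 7.4, 0, 0, 0, 0, 0]}}

```text
clock: 8.2
position: [0.4146, 0.086, 0.1117]
tool_rot: [-3.14, -0.004, 3.07]
force: [0.4, 0.3, 0.5]
grip_width: 0.0468
finger_force: 0.0
```

Request:
{"op": "move_arm", "data": {"gripper": [0.55, 0.55, 0.55, 0.55, 0.55], "linear": [[0, 0, 4], [0, 0, 4], [0, 0, 2], [0, 0, 0.8], [0, 0, 0]], "twist": [0, 0, 0, 0, 0]}}

```text
clock: 8.7
position: [0.4179, 0.0887, 0.0035]
tool_rot: [-3.141, -0.002, 3.072]
force: [-0.1, 0.4, 0.5]
grip_width: 0.0469
finger_force: 0.0
```

```bash
python3 - <<'E'
from h import *
report()
f=grab('scene');c=f['img'][120:260,170:350]
cv2.imwrite('pics/crop4.png',cv2.resize(c,(720,560),interpolation=cv2.INTER_CUBIC)[:,:,::-1])
E
```

```text
red [278.1 166.4] 30 [-103.8  -13.2]
red [252.1 171.8] 29 [-118.9   44.9]
red [269.1 188. ] 178 [-154.4    5.1]
scr 16 [250.2 103.4] [38.3 56.8]
scr 15 [301.6 105.6] [ 38.6 -61. ]
scr 8 [261.5 111.5] [20.6 30.1]
scr 3 [288. 118.] [  8.2 -31.1]
scr 5 [302.6 128.2] [-13.9 -65.2]
scr 10 [298.  132.5] [-24.4 -55.2]
scr 6 [302.  144.5] [-51.7 -65.2]
scr 13 [300.2 150.3] [-65.2 -61.5]
scr 6 [285.8 169.2] [-109.9  -30.8]
scr 4 [246.  177.2] [-132.5   58.2]
tcp [-251.3   -0.9] 0.0043 yaw_f 179.9 F [-0.2 -0.2 -0.2]
```

View pics/crop4.png

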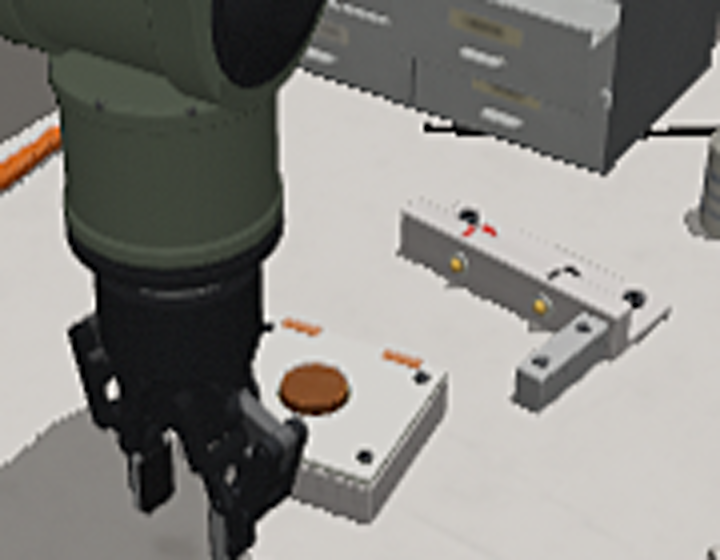

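Request:
{"op": "move_arm", "data": {"gripper": [0.55, 0.55, 0.55, 0.55, 0.55, 0.55, 0.55, 0.55], "linear": [[-1, 0, 0], [-0.8, 0, 0], [-0.4, 0, 0], [-0.4, 0, 0], [-0.4, 0, 0], [-0.4, 0, 0], [-0.4, 0, 0], [-0.4, 0, 0]], "twist": [0, 0, 0, 0, 0, 0, 0, 0]}}

```text
clock: 9.6
position: [0.4595, 0.0857, 0.0041]
tool_rot: [-3.141, -0.002, 3.072]
force: [-6.6, 2.2, 3.6]
grip_width: 0.0471
finger_force: 2.9
```

Request:
{"op": "move_arm", "data": {"gripper": [0.55, 0.55, 0.55, 0.55, 0.55], "linear": [[-0.4, 0, 0], [-0.4, 0, 0], [-0.4, 0, 0], [-0.2, 0, 0], [0, 0, 0]], "twist": [0, 0, 0, 0, 0]}}

```text
clock: 10.1
position: [0.474, 0.0847, 0.0042]
tool_rot: [-3.142, -0.001, 3.072]
force: [-3.7, 2.3, 1.3]
grip_width: 0.0474
finger_force: 1.6
```

```bash
python3 - <<'E'
from h import *
report()
E
```

```text
red [284. 158.] 27 [-84.  -25.9]
red [258. 160.] 27 [-91.4  33. ]
scr 14 [250.3 103.5] [38.3 56.7]
scr 14 [301.5 105.5] [ 38.8 -60.8]
scr 8 [261.5 111.5] [20.6 30.1]
scr 5 [302.6 128.2] [-13.9 -65.2]
scr 8 [298.  132.5] [-24.4 -55.2]
scr 6 [302.  144.5] [-51.7 -65.2]
scr 13 [300.2 150.3] [-65.2 -61.5]
scr 3 [314.7 184. ] [-140.5  -97.1]
tcp [-195.7   -1.1] 0.0042 yaw_f 179.9 F [-3.2  2.   0.7]
```

Request:
{"op": "move_arm", "data": {"gripper": [0.55, 0.55, 0.55, 0.55, 0.55, 0.55, 0.55], "linear": [[-0.4, 0.15, 0], [-0.4, 0.15, 0], [-0.4, 0.15, 0], [-0.4, 0.15, 0], [-0.4, 0.15, 0], [-0.4, 0.15, 0], [0, 0, 0]], "twist": [0, 0, 0, 0, 0, 0, 0]}}

```text
clock: 10.85
position: [0.4996, 0.0917, 0.0043]
tool_rot: [-3.141, 0.001, 3.071]
force: [-0.9, 0.4, -0.3]
grip_width: 0.0471
finger_force: 0.1
```

```bash
python3 - <<'E'
from h import *
report('top5.png')
E
```

```text
red [259.5 149.2] 32 [-66.5  30.6]
scr 14 [250.3 103.5] [38.3 56.7]
scr 14 [301.5 105.5] [ 38.8 -60.8]
scr 8 [261.5 111.5] [20.6 30.1]
scr 5 [302.6 128.2] [-13.9 -65.3]
scr 8 [298.  132.5] [-24.4 -55.2]
scr 3 [311. 175.] [-120.4  -88.1]
tcp [-170.5    7.7] 0.0043 yaw_f 179.9 F [-1.2 -0.1  0.1]
```

```bash
python3 - <<'E'
from h import *
im=cv2.imread('pics/top5.png')
cv2.imwrite('pics/crop5.png',cv2.resize(im[90:230,220:360],(600,600),interpolation=cv2.INTER_CUBIC))
E
```

```text
(no output)
```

View pics/crop5.png

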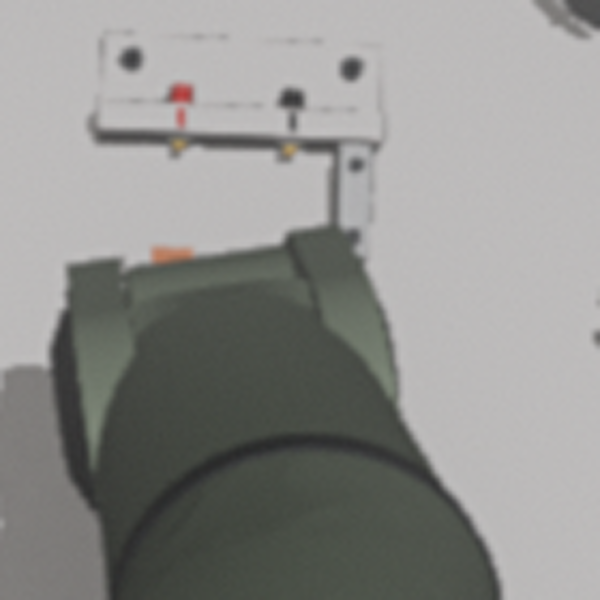

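Request:
{"op": "move_arm", "data": {"gripper": [0.55, 0.55, 0.55, 0.55], "linear": [[1, 0, 0], [3.5, 0, 0], [3.5, 0, 0], [0, 0, 0]], "twist": [0, 0, 0, 0]}}

```text
clock: 11.3
position: [0.4144, 0.0972, 0.0044]
tool_rot: [-3.141, -0.003, 3.073]
force: [-0.1, -0.2, -0.7]
grip_width: 0.0469
finger_force: 0.0
```

```bash
python3 - <<'E'
from h import *
report()
E
```

```text
red [259.8 149. ] 28 [-65.9  30. ]
red [286.2 150.4] 32 [-66.4 -30.1]
red [271.9 168.7] 173 [-110.5    0.7]
scr 16 [250.2 103.4] [38.3 56.7]
scr 15 [301.6 105.6] [ 38.6 -61. ]
scr 8 [261.5 111.5] [20.6 30.1]
scr 3 [288. 118.] [  8.2 -31.1]
scr 5 [302.6 128.2] [-13.9 -65.3]
scr 10 [298.  133.5] [-26.6 -55.2]
scr 6 [302.  144.5] [-51.7 -65.2]
scr 11 [300.7 150.5] [-65.4 -62.7]
scr 4 [252.2 153. ] [-76.3  46.6]
scr 5 [292.6 155.2] [-77.2 -44.9]
scr 5 [250.8 182.6] [-144.1   46.8]
scr 4 [291.5 184.5] [-144.2  -45.1]
tcp [-253.2    7.8] 0.0045 yaw_f 180.0 F [ 1.3  0.2 -0. ]
```

Request:
{"op": "move_arm", "data": {"gripper": [0, 0, 0, 0, 0, 0, 0, 0], "linear": [[0, 0, -4], [0, 0, -4], [0, 0, -2], [-3.57, -2.45, 0], [-3.57, -2.45, 0], [-3.57, -2.45, 0], [-3.57, -2.45, 0], [0, 0, 0]], "twist": [0, 0, 0, 0, 0, 0, 0, 0]}}

```text
clock: 12.15
position: [0.5586, -0.0148, 0.1046]
tool_rot: [-3.14, 0.004, 3.067]
force: [-0.6, 0.8, 0.4]
grip_width: 0.0002
finger_force: 0.0
```

Request:
{"op": "move_arm", "data": {"gripper": [0, 0, 0, 0, 0], "linear": [[0, 0, 4], [0, 0, 3], [0, 0, 1.7], [0, 0.5, 0.5], [0, 0, 0]], "twist": [0, 0, 0, 0, 0]}}

```text
clock: 12.65
position: [0.5552, -0.0045, 0.0121]
tool_rot: [3.141, -0.0, 3.072]
force: [-0.2, 0.5, -0.1]
grip_width: 0.0001
finger_force: 0.0
```

```bash
python3 - <<'E'
from h import *
report()
E
```

```text
red [259.8 149. ] 28 [-65.9  30. ]
red [286.3 150.7] 21 [-67.1 -30.3]
red [272.  169.1] 165 [-111.4    0.4]
scr 13 [250.4 103.4] [38.5 56.6]
scr 8 [261.5 111.5] [20.6 30.1]
scr 3 [250.7 182.7] [-144.3   47. ]
scr 11 [291.6 184.5] [-144.3  -45.4]
tcp [-108.1  -84.9] 0.0129 yaw_f 179.9 F [-0.1 -0.3  0.7]
```

Request:
{"op": "move_arm", "data": {"gripper": [0, 0, 0, 0, 0, 0, 0], "linear": [[0.2, 0.7, 0], [0, 0.5, 0], [0, 0.3, 0], [0, 0.2, 0], [0, 0.2, 0], [0, 0.15, 0], [0, 0, 0]], "twist": [0, 0, 0, 0, 0, 0, 0]}}

```text
clock: 13.4
position: [0.555, 0.0143, 0.0129]
tool_rot: [-3.141, 0.001, 3.071]
force: [-0.7, -5.3, 5.8]
grip_width: 0.0002
finger_force: 3.1
```

```bash
python3 - <<'E'
from h import *
report()
E
```

```text
red [257.6 149.2] 23 [-66.5  35.1]
red [269.6 168.9] 153 [-111.3    5.9]
scr 14 [250.3 103.5] [38.3 56.7]
scr 14 [301.5 105.5] [ 38.7 -60.8]
scr 8 [261.5 111.5] [20.6 30.1]
scr 8 [259.5 149.5] [-67.6  30.6]
scr 4 [249.5 182.5] [-144.1   49.8]
tcp [-110.   -65.8] 0.0129 yaw_f 179.9 F [ 0.  -6.   5.2]
```

Request:
{"op": "move_arm", "data": {"gripper": [0, 0, 0, 0, 0.2, 0.55, 0.55, 0.55], "linear": [[0, -0.5, 0], [0, -1, 0], [0, 0, -4], [0, 0, -4], [0, 0, -2], [3.0, 3, 0], [3.0, 3, 0], [2.5, 2.6, 0]], "twist": [0, 0, 0, 0, 0, 0, 0, 0]}}

```text
clock: 14.25
position: [0.4733, 0.0926, 0.1125]
tool_rot: [3.141, -0.0, 3.071]
force: [0.2, 1.1, -0.4]
grip_width: 0.0474
finger_force: 0.0
```

Request:
{"op": "move_arm", "data": {"gripper": [0.55, 0.55, 0.55, 0.55, 0.55, 0.55], "linear": [[0, 0, 0], [0, 0, 4], [0, 0, 4], [0, 0, 2], [0, 0, 0.8], [0, 0, 0]], "twist": [0, 0, 0, 0, 0, 0]}}

```text
clock: 14.85
position: [0.4746, 0.0913, 0.0038]
tool_rot: [-3.141, -0.001, 3.071]
force: [-0.4, 0.1, 0.5]
grip_width: 0.0468
finger_force: 0.0
```

```bash
python3 - <<'E'
from h import *
report()
E
```

```text
red [258. 149.] 27 [-66.1  34.1]
red [284.2 150.2] 30 [-66.1 -25.6]
red [269.3 162.9] 21 [-96.9   7. ]
scr 14 [250.3 103.5] [38.3 56.7]
scr 14 [301.5 105.5] [ 38.8 -60.8]
scr 8 [261.5 111.5] [20.6 30.1]
scr 4 [302.8 128. ] [-13.5 -65.5]
scr 6 [298.  131.5] [-22.1 -55.1]
scr 5 [301.8 144.6] [-51.9 -64.9]
scr 13 [300.2 150.3] [-65.2 -61.4]
scr 5 [250.6 152.8] [-76.2  50.5]
scr 3 [291.3 154.7] [-76.2 -41.9]
tcp [-195.     5.8] 0.0047 yaw_f 179.9 F [ 0.1 -0.3  1.2]
```

Request:
{"op": "move_arm", "data": {"gripper": [0.55, 0.55, 0.55, 0.55, 0.55, 0.55, 0.55, 0.55], "linear": [[-1.2, 0, 0], [-0.8, 0, 0], [-0.5, 0, 0], [-0.5, 0, 0], [-0.5, 0, 0], [-0.5, 0, 0], [-0.5, 0, 0], [-0.5, 0, 0]], "twist": [0, 0, 0, 0, 0, 0, 0, 0]}}

```text
clock: 15.7
position: [0.5239, 0.0885, 0.0045]
tool_rot: [-3.141, -0.002, 3.072]
force: [-8.6, -0.0, 5.6]
grip_width: 0.0468
finger_force: 4.0
```

Request:
{"op": "move_arm", "data": {"gripper": [0.55, 0.55, 0.55, 0.55, 0.55, 0.55, 0.55], "linear": [[-0.5, 0, 0], [-0.5, 0, 0], [-0.5, 0, 0], [-0.5, 0, 0], [-0.4, 0, 0], [-0.3, 0, 0], [0, 0, 0]], "twist": [0, 0, 0, 0, 0, 0, 0]}}

```text
clock: 16.4
position: [0.5515, 0.0866, 0.0045]
tool_rot: [-3.141, -0.001, 3.072]
force: [-2.3, -0.1, 3.0]
grip_width: 0.0469
finger_force: 1.7
```

Request:
{"op": "move_arm", "data": {"gripper": [0.55, 0.55, 0.55, 0.3, 0, 0, 0], "linear": [[1, 0, 0], [2, 0, 0], [2, 0, -4], [2, 0, -4], [0, 0, -2], [0, 0, 0], [0, 0, 0]], "twist": [0, 0, 0, 0, 0, 0, 0]}}

```text
clock: 17.1
position: [0.4817, 0.0918, 0.1046]
tool_rot: [3.141, 0.001, 3.072]
force: [0.1, -0.2, -0.1]
grip_width: -0.0002
finger_force: 0.0
```

```bash
python3 - <<'E'
from h import *
report()
E
```

```text
red [259.1 126.5] 35 [-13.8  33.9]
red [285.1 127.6] 33 [-13.8 -25.5]
red [271.  144.7] 135 [-55.8   5.1]
scr 15 [250.4 103.4] [38.4 56.5]
scr 14 [301.5 105.5] [ 38.8 -60.8]
scr 8 [261.5 111.5] [20.6 30.1]
scr 5 [302.6 128.2] [-13.9 -65.3]
scr 4 [251.5 130.5] [-24.5  50.7]
scr 5 [291.8 132.4] [-24.8 -41.1]
tcp [-188.6    6.3] 0.1039 yaw_f 179.9 F [-0.2  0.1  0.3]
```

Request:
{"op": "move_arm", "data": {"gripper": [0, 0, 0, 0, 0, 0, 0, 0], "linear": [[-3.35, 2.2, 0], [-3.35, 2.2, 0], [-3.35, 2.2, 0], [-3.3, 2.2, 0], [0, 0, 4], [0, 0, 3], [0, 0, 2.2], [0, 0, 0]], "twist": [0, 0, 0, 0, 0, 0, 0, 0]}}

```text
clock: 17.95
position: [0.6185, 0.169, 0.0079]
tool_rot: [-3.139, -0.006, 3.071]
force: [-0.1, -0.3, 0.4]
grip_width: -0.0
finger_force: 0.0
```

Request:
{"op": "move_arm", "data": {"gripper": [0, 0, 0, 0, 0, 0, 0], "linear": [[0, -0.8, 0], [0, -0.6, 0], [0, -0.4, 0], [0, -0.2, 0], [0, -0.2, 0], [0, -0.1, 0], [0, 0, 0]], "twist": [0, 0, 0, 0, 0, 0, 0]}}

```text
clock: 18.65
position: [0.62, 0.1485, 0.0131]
tool_rot: [3.14, 0.001, 3.073]
force: [0.8, 5.8, 4.0]
grip_width: -0.0001
finger_force: 2.7
```

```bash
python3 - <<'E'
from h import *
report()
E
```

```text
red [285.3 127.6] 36 [-13.7 -25.9]
red [200.5 173.7] 216 [-129.6  161.2]
scr 14 [301.5 105.5] [ 38.8 -60.8]
scr 3 [302.7 128.3] [-14.1 -65.4]
scr 3 [292.3 132.3] [-24.6 -42.2]
scr 3 [298. 133.] [-25.5 -55.2]
scr 4 [297.  141.5] [-45.2 -53.7]
scr 5 [301.8 144.6] [-51.9 -64.9]
scr 10 [300.3 150.3] [-65.1 -61.6]
tcp [-54.3  72.4] 0.0131 yaw_f 179.9 F [1.4 4.5 5.4]
```

Request:
{"op": "move_arm", "data": {"gripper": [0, 0, 0, 0, 0], "linear": [[0, -0.1, 0], [0, -0.1, 0], [0, -0.1, 0], [0, 0, 0], [0, 0, 0]], "twist": [0, 0, 0, 0, 0]}}

```text
clock: 19.2
position: [0.6198, 0.1456, 0.0131]
tool_rot: [3.14, 0.002, 3.073]
force: [1.6, 6.6, 3.4]
grip_width: 0.0
finger_force: 3.1
```

Request:
{"op": "move_arm", "data": {"gripper": [0, 0, 0, 0], "linear": [[0, -0.1, 0], [0, -0.1, 0], [0, 0, 0], [0, 0, 0]], "twist": [0, 0, 0, 0]}}

```text
clock: 19.6
position: [0.6196, 0.1439, 0.0131]
tool_rot: [3.139, 0.001, 3.073]
force: [1.5, 6.7, 3.9]
grip_width: -0.0002
finger_force: 3.5
```

```bash
python3 - <<'E'
from h import *
report()
E
```

```text
red [287.4 127.9] 31 [-14.1 -30.7]
scr 14 [301.5 105.5] [ 38.8 -60.8]
scr 4 [294.5 132.5] [-24.8 -47.1]
scr 5 [301.8 144.6] [-51.9 -64.9]
scr 7 [300.7 150.4] [-65.4 -62.8]
tcp [-54.3  67.8] 0.0131 yaw_f 180.0 F [1.  6.5 3.4]
```

Request:
{"op": "move_arm", "data": {"gripper": [0, 0, 0], "linear": [[0, -0.1, 0], [0, 0, 0], [0, 0, 0]], "twist": [0, 0, 0]}}

```text
clock: 19.95
position: [0.6196, 0.1437, 0.0131]
tool_rot: [3.139, 0.002, 3.073]
force: [0.8, 10.5, 3.4]
grip_width: 0.0001
finger_force: 5.4
```

Request:
{"op": "move_arm", "data": {"gripper": [0, 0, 0], "linear": [[0, -0.1, 0], [0, 0, 0], [0, 0, 0]], "twist": [0, 0, 0]}}

```text
clock: 20.25
position: [0.6194, 0.1436, 0.0131]
tool_rot: [3.138, 0.001, 3.074]
force: [-0.2, 14.7, 3.8]
grip_width: -0.0005
finger_force: 7.2
```

Request:
{"op": "move_arm", "data": {"gripper": [0, 0, 0, 0, 0.3, 0.55, 0.55, 0.55], "linear": [[0, 0.5, 0], [0, 2.5, 0], [0, 0, -4], [0, 0, -4], [0, 0, -2], [3.0, -3.2, 0], [3.0, -3.2, 0], [3.2, -3.2, 0]], "twist": [0, 0, 0, 0, 0, 0, 0, 0]}}

```text
clock: 21.05
position: [0.5213, 0.0797, 0.1126]
tool_rot: [-3.142, 0.001, 3.072]
force: [1.4, 0.4, 0.7]
grip_width: 0.0467
finger_force: 0.0
```

Request:
{"op": "move_arm", "data": {"gripper": [0.55, 0.55, 0.55, 0.55, 0.55, 0.55], "linear": [[0, 0, 0], [0, 0, 4], [0, 0, 4], [0, 0, 2], [0, 0, 0.8], [0, 0, 0]], "twist": [0, 0, 0, 0, 0, 0]}}

```text
clock: 21.65
position: [0.5223, 0.0806, 0.0039]
tool_rot: [-3.141, -0.001, 3.072]
force: [0.8, -0.2, 0.9]
grip_width: 0.0471
finger_force: 0.0
```

```bash
python3 - <<'E'
from h import *
report()
E
```

```text
red [260.9 126.6] 33 [-14.1  29.8]
red [287.4 127.8] 32 [-13.9 -30.7]
scr 14 [250.3 103.5] [38.3 56.7]
scr 14 [301.5 105.5] [ 38.8 -60.8]
scr 8 [261.5 111.5] [20.5 30.1]
tcp [-146.6   -1.8] 0.0048 yaw_f 179.9 F [ 0.1 -0.1  1.1]
```

Request:
{"op": "move_arm", "data": {"gripper": [0.55, 0.55, 0.55, 0.55, 0.55, 0.55, 0.55, 0.55], "linear": [[-1.2, 0, 0], [-1, 0, 0], [-0.4, 0, 0], [-0.3, 0, 0], [-0.3, 0, 0], [-0.3, 0, 0], [-0.2, 0, 0], [0, 0, 0]], "twist": [0, 0, 0, 0, 0, 0, 0, 0]}}

```text
clock: 22.5
position: [0.5583, 0.0782, 0.0044]
tool_rot: [-3.141, -0.002, 3.072]
force: [-6.4, 0.4, 3.4]
grip_width: 0.0467
finger_force: 3.1
```

Request:
{"op": "move_arm", "data": {"gripper": [0.55, 0.55, 0.55, 0.55], "linear": [[-0.2, 0, 0], [-0.1, 0, 0], [0, 0, 0], [0, 0, 0]], "twist": [0, 0, 0, 0]}}

```text
clock: 22.9
position: [0.5609, 0.0779, 0.0044]
tool_rot: [-3.141, -0.003, 3.072]
force: [-8.4, -0.6, 4.9]
grip_width: 0.0472
finger_force: 4.0
```

TCP is about 1–2 mm short of home; creeping on until the force rises.

Request:
{"op": "move_arm", "data": {"gripper": [0.55, 0.55, 0.55], "linear": [[-0.15, 0, 0], [0, 0, 0], [0, 0, 0]], "twist": [0, 0, 0]}}

```text
clock: 23.2
position: [0.5611, 0.0779, 0.0042]
tool_rot: [-3.141, -0.005, 3.072]
force: [-14.7, 1.4, 10.0]
grip_width: 0.047
finger_force: 7.7
```

Request:
{"op": "move_arm", "data": {"gripper": [0.55, 0.55, 0.55], "linear": [[-0.15, 0, 0], [0, 0, 0], [0, 0, 0]], "twist": [0, 0, 0]}}

```text
clock: 23.5
position: [0.5612, 0.0779, 0.004]
tool_rot: [-3.141, -0.008, 3.072]
force: [-23.8, 1.1, 15.5]
grip_width: 0.047
finger_force: 11.8
```

```bash
python3 - <<'E'
from h import *
report()
E
```

```text
scr 14 [250.3 103.5] [38.3 56.7]
tcp [-108.2   -2. ] 0.004 yaw_f 179.9 F [-23.8   0.6  15.6]
```

Request:
{"op": "move_arm", "data": {"gripper": [0.55, 0.55, 0.55, 0.55, 0.55, 0.55], "linear": [[0.5, 0, 0], [2, 0, 0], [4, 0, -2], [4, 0, -4], [3, 0, -3], [0, 0, 0]], "twist": [0, 0, 0, 0, 0, 0]}}

```text
clock: 24.15
position: [0.4334, 0.0872, 0.0927]
tool_rot: [3.14, 0.002, 3.072]
force: [-0.8, 0.4, -0.4]
grip_width: 0.0469
finger_force: 0.0
```

```bash
python3 - <<'E'
from h import *
report('top7.png')
im=cv2.imread('pics/top7.png')
a=cv2.resize(im[90:190,230:330],(600,600),interpolation=cv2.INTER_CUBIC)
cv2.imwrite('pics/crop7.png',a)
E
```

```text
red [261.5 122.2] 31 [-3.6 29.1]
red [287.6 123.5] 32 [ -4.  -30.7]
red [273.8 141.7] 170 [-48.6  -0.9]
scr 16 [250.2 103.4] [38.4 56.8]
scr 15 [301.6 105.6] [ 38.6 -61. ]
scr 8 [261.5 111.5] [20.6 30.1]
scr 3 [288. 118.] [  8.2 -31.1]
scr 16 [246.  121.4] [-4.2 64.3]
scr 3 [254.3 126.3] [-14.6  44.9]
scr 6 [294.5 128. ] [-14.3 -46.8]
scr 5 [302.6 128.2] [-13.8 -65.3]
scr 6 [302.  144.5] [-51.7 -65.2]
scr 9 [301.2 150.4] [-65.4 -63.9]
scr 4 [252.5 155.5] [-82.1  45.7]
scr 4 [293.5 157.5] [-82.4 -47.1]
tcp [-234.5   -1.1] 0.0915 yaw_f 179.9 F [ 1.1 -0.1  1.1]
```

View pics/crop7.png

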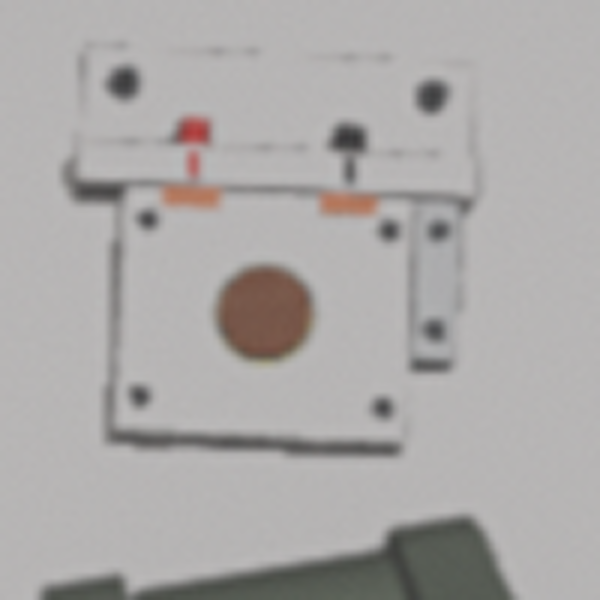

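```bash
python3 -c "
from h import *
print(bot.job_done())"
```

```text
the job is handed in; nothing more can be done
None
```

I turned the cell square and pushed it home. In the last top view its contact face is flush with the fence, its end is at the stop, the disc is centred in its well and the fingers are clear. I handed the job in at about 24 s. The contact force rose at both the stop and the fence, but I had no direct reading of the spring pins, and the hand-in returned no verdict.

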